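Snap shut the rain-tight key box

TASK

The lid lies on the grey snap-lock box that is screwed to the shelf, but its four side clips still stick out open. Flip all four clips down until each one snaps flat against the side of the box: first the two on the long sides, and only then the two on the short sides. Press firmly but without brute force, and leave the other things on the shelf where they are.

Things in the scene. Friction and masses are not known exactly. Their poses are not given: they have to be found in the camera images.
- box: the snap-lock box: grey plastic, 150 mm (its x) by 110 mm (its y), 76 mm high, with a white lid on it that rises to 88 mm (raised panel to 91 mm) and is 154 by 114 mm; screwed to the shelf, it never moves. Origin at the centre of its underside, z up. Its long sides face its +y and -y, its short sides its +x and -x. One clip is hinged to the lid in the middle of each side
- clip_a (a joint): hinge angle of the clip on the short side that faces the box's +x, in rad: 0 = snapped down flat against the side, 1.57 = level, pointing straight out from the box, 2.1 = its stop, pointing out and up; it starts between 1.25 and 2.0. The hinge's friction holds it wherever it is left above about 0.5 (1.2 N at its free end moves it)
- hinge_a (a point): middle of the hinge line of clip_a, fixed, 80 mm above the shelf and 79 mm out from the box's middle; axes are the box's. With the clip shut, its outer face is 5 mm farther out than this point
- end_a (a point): middle of the free end of clip_a, a plain grey plate 60 mm along the side, 34 mm from hinge to free end, 5 mm thick; on the face that is outside when shut; z axis points to the hinge. Below 0.47 rad a spring catch resists, with up to 7 N square to its face at the free end (most near 0.38), and throws the clip back to 0.47 if let go; past 0.18 it snaps shut by itself, to a hard stop
- clip_b (a joint): hinge angle of the clip on the long side that faces the box's +y, in rad: 0 = snapped down flat against the side, 1.57 = level, pointing straight out from the box, 2.1 = its stop, pointing out and up; it starts between 1.25 and 2.0. The hinge's friction holds it wherever it is left above about 0.5 (1.2 N at its free end moves it)
- hinge_b (a point): middle of the hinge line of clip_b, fixed, 80 mm above the shelf and 59 mm out from the box's middle; axes are the box's. With the clip shut, its outer face is 5 mm farther out than this point
- end_b (a point): middle of the free end of clip_b, a plain grey plate 60 mm along the side, 34 mm from hinge to free end, 5 mm thick; on the face that is outside when shut; z axis points to the hinge. Below 0.47 rad a spring catch resists, with up to 7 N square to its face at the free end (most near 0.38), and throws the clip back to 0.47 if let go; past 0.18 it snaps shut by itself, to a hard stop
- clip_c (a joint): hinge angle of the clip on the short side that faces the box's -x, in rad: 0 = snapped down flat against the side, 1.57 = level, pointing straight out from the box, 2.1 = its stop, pointing out and up; it starts between 1.25 and 2.0. The hinge's friction holds it wherever it is left above about 0.5 (1.2 N at its free end moves it)
- hinge_c (a point): middle of the hinge line of clip_c, fixed, 80 mm above the shelf and 79 mm out from the box's middle; axes are the box's. With the clip shut, its outer face is 5 mm farther out than this point
- end_c (a point): middle of the free end of clip_c, a plain grey plate 60 mm along the side, 34 mm from hinge to free end, 5 mm thick; on the face that is outside when shut; z axis points to the hinge. Below 0.47 rad a spring catch resists, with up to 7 N square to its face at the free end (most near 0.38), and throws the clip back to 0.47 if let go; past 0.18 it snaps shut by itself, to a hard stop
- clip_d (a joint): hinge angle of the clip on the long side that faces the box's -y, in rad: 0 = snapped down flat against the side, 1.57 = level, pointing straight out from the box, 2.1 = its stop, pointing out and up; it starts between 1.25 and 2.0. The hinge's friction holds it wherever it is left above about 0.5 (1.2 N at its free end moves it)
- hinge_d (a point): middle of the hinge line of clip_d, fixed, 80 mm above the shelf and 59 mm out from the box's middle; axes are the box's. With the clip shut, its outer face is 5 mm farther out than this point
- end_d (a point): middle of the free end of clip_d, a plain grey plate 60 mm along the side, 34 mm from hinge to free end, 5 mm thick; on the face that is outside when shut; z axis points to the hinge. Below 0.47 rad a spring catch resists, with up to 7 N square to its face at the free end (most near 0.38), and throws the clip back to 0.47 if let go; past 0.18 it snaps shut by itself, to a hard stop
- canister: screw-top aluminium canister, 66 mm across, 104 mm high, standing; a bystander, to be left alone. Origin under it, at shelf level; stands about 190 mm from the box's middle, off one of the box's corners
- bell: steel bicycle bell dome, 60 mm across, 39 mm high, with a short clamp lug; a bystander, to be left alone. Origin under it, at shelf level; stands about 190 mm from the box's middle, off one of the box's corners
- jar: small glass jar with twist cap, 56 mm across, 70 mm high, standing; a bystander, to be left alone. Origin under it, at shelf level; stands about 190 mm from the box's middle, off one of the box's corners
- key: grey plastic mailbox key, 79 mm long, 5 mm thick, lying; a bystander, to be left alone. Origin under it, at shelf level; stands about 190 mm from the box's middle, off one of the box's corners
- peg: wooden clothes peg, 76 mm long, 10 mm high, lying; a bystander, to be left alone. Origin under it, at shelf level
- pot: small terracotta pot, 88 mm across, 80 mm high, standing; a bystander, to be left alone. Origin under it, at shelf level
- trowel: hand spatula, 200 mm long, lying; a bystander, to be left alone. Origin under it, at shelf level
Things that resemble listed ones, but are neither listed nor needed, are in the scene too. What is meant by the box is not yellow, and is the smaller of those in its own colour.

How it is judged:
On the way:
1. the two clips on the long sides (b and d) are snapped down while both clips on the short sides (a and c) are still open (value of joint each of clip_b, clip_d below 0.08 rad and value of joint each of clip_a, clip_c above 0.6 rad), for 0.2 s.
At the end, for the whole second after the job is handed in: all four clips rest snapped down, each within 0.08 rad of its shut stop (value of joint each of clip_a, clip_b, clip_c, clip_d below 0.08 rad); the robot touches nothing.
It fails at once if the box or a clip on it pressed with more than 45 N (contact force between any of the fingers, the arm and box above 45 N).
It fails at once if one of the other things on the shelf shifted by more than 25 mm (distance of any of canister, bell, jar, key, peg, pot, trowel from where it was at the start of the episode above 0.025 m).
It also fails if it takes over 51 s, if anything falls off the work surface, if the arm or the gripper's body presses on something with over 40 N, if the wrist force passes 120 N, or if a joint passes its speed limit or range.

ROBOT

A 7-joint arm with a two-finger parallel gripper is mounted at the origin on the work surface. World frame = base frame: x ahead of the robot, y to its left, z up, the work surface at z = 0. Lengths are in m, angles in rad, forces in N, time in s.
With the tool pointing down it reaches from about 0.4 to 0.875 m from the base axis. Payload 19.3 kg.
Tool frame: the origin (TCP) lies midway between the tips of the shut fingers; the grasp point (between the pads) lies 19 mm behind it (bot.pinch_z is the distance from the TCP to the grasp point, in m); z points along the fingers, y is the direction in which the jaws open and shut (so a half turn about z gives the same grasp; the last joint's range is limited). The gripper opens to 85 mm and grips with 20 to 120 N. Pads are 22 mm wide; open, the fingers measure 114 mm over their backs; the gripper's body (76 mm by 85 mm) begins 54 mm behind the grasp point. The pads swing forward as they close: fully open they stand 13 mm farther back than shut.
Start: joints at [-1.394, 0.521, -0.036, 1.599, 0.021, 1.021, -0.113], TCP at [0.153, 0.606, 0.231] pointing down, gripper open.
Joint ranges: [-2.91, 2.91], [-0.3, 2.13], [-1.5, 1.42], [0.17, 2.43], [-1.26, 4.41], [0.16, 1.93], [-2.52, 2.52]. Speed limits (rad/s): [1.89, 1.89, 2.39, 2.39, 3.01, 3.01, 3.01].

INTERFACE

Orientations are given as [roll, pitch, yaw] about the fixed x, y, z axes, in that order (R = Rz(yaw) Ry(pitch) Rx(roll)).
In Python, from workcell import bot gives the robot as it stands. The module is installed in compiled form; this text tells all that it offers.
- The arm moves only by the tool move_arm, never from a script. Its argument "moves" is text: rows parted by semicolons, each of 4 numbers parted by spaces: the shift along the tool's x, y, z in mm, then the turn about the tool's z in rad. In form: dx dy dz yaw; .... A call has exactly 10 rows; each row is the pose to reach, as a shift and turn from the pose commanded when the call began, along the tool's axes at that moment; what a row does not reach only later rows make up. A row lasts 1/12 s, in which the tool goes at most 41.7 mm and 7.16 degrees, less where a joint would pass 70% of its speed; a pose out of reach is approached as far as the arm can. A call with a gripper value outside its range is refused whole. "grip" is the opening, from 0 (shut) to 1 (fully open), set as the call begins (left out, the last holds). The fingers move at their own pace and stop on an object; "grip_force" is the grip in N (left out, the last holds). Time passes only in rows, so rows that repeat a pose let the fingers close, or fill a call up. It gives the time, the measured TCP pose, the force and the opening at its end, in the units of the state.
- bot.observe(): the state, without advancing time (a new reading comes with each control period).
- bot.grab_frame(name): name is "side" or "top"; returns a dict with "frame" (420x560x3 uint8, red, green, blue), "z_map" (420x560 float32, m along the optical axis (not along the pixel's ray), 0 where there is no reading), "K" (3x3 intrinsics, pixels), "eye" and "attitude" of the camera in the world. Camera axes: x right, y up, looking along -z (the intrinsics and any distortion apply to the point x, -y, -z); pixel columns grow to the right and rows downward; lengths in m; the calibration is good to about 2 mm. A picture is of the moment at which its call begins.
- bot.job_done(): hands the job in, once; it reports no verdict.
Trained networks look in a picture, given as the dict that the camera call returned (one of the last four; its "shot" number tells which), for a name from the list of things; names that differ only in an ending like _2 or _b are one class to them, and where a whole thing is asked for, a point or a joint stands for the part that bears it (a point fixed in the world has none). Each returns a list of dicts, best first, with "conf" (0 to 1); they miss things now and then, are a little off and sometimes report something else, mostly with a low value. They report only what shows in the picture. A call takes as long as a camera call. They do not tell look-alikes from the thing itself.
- bot.search_frame(picture, label): "at" ([column, row] in pixels, amid what is visible of it).
- bot.pinpoint(picture, label): "at" ([column, row] in pixels: a listed point, or the origin of a listed thing).
The state is a dict: "clock": time; "qpos": joint angles; "qd": joint speeds; "joint_efforts": joint torques, N m; "position": TCP position; "tool_rot": TCP orientation; "force": force on the tool from outside, world axes, zero at the start; "moment": the same for the moment, N m; "grip_width": finger opening in m.
Only numpy, scipy, OpenCV 4.12 (cv2) and the standard library are available. Lean on these libraries where they do the work, as an engineer would, in place of code of your own. Each camera call takes 0.05 s, during which the arm holds its last target. There are 200 camera calls.

## Working session

There is one attempt and no reset: what is moved stays moved. The work goes in short steps, Python scripts to look and compute and a tool call to move; the robot and the scene stay as the last step left them, time stands still between calls to the robot, and variables do not carry over. Pictures are saved under pics/ and viewed, about 8 in all and at most 12, crops included, and the job is handed in when it is done.

Besides the shell and the picture viewer there is one more tool, called after "Emit:" in YAML: its name, and indented under it one key for each argument. move_arm: Moves the arm, as the interface text tells. Its arguments: {"type":"object","properties":{"moves":{"type":"string"},"grip":{"type":"number"},"grip_force":{"type":"number"}},"required":["moves"]}

```bash
mkdir -p pics; cat > h.py <<'E'
import numpy as np, cv2
from workcell import bot
from scipy.spatial.transform import Rotation as R
def cam(p):
    a=np.array(p["attitude"],float)
    if a.shape==(3,3): M=a
    elif a.size==4: M=R.from_quat(a).as_matrix()
    else: M=R.from_euler('xyz',a).as_matrix()
    return M,np.array(p["eye"])
def world(p,u,v,z=None):
    M,e=cam(p);K=p["K"]
    if z is None: z=p["z_map"][int(round(v)),int(round(u))]
    return e+M@np.array([(u-K[0,2])/K[0,0]*z,-(v-K[1,2])/K[1,1]*z,-z])
def cloud(p):
    M,e=cam(p);K=p["K"];z=p["z_map"];v,u=np.indices(z.shape)
    c=np.stack([(u-K[0,2])/K[0,0]*z,-(v-K[1,2])/K[1,1]*z,-z],-1)
    return c@M.T+e
def save(p,n,box=None,s=1):
    f=p["frame"]
    if box: f=f[box[1]:box[3],box[0]:box[2]]
    cv2.imwrite(n,cv2.resize(f[...,::-1],None,fx=s,fy=s))
E
python3 - <<'E'
from h import *
print(bot.observe())
for n in("top","side"):
    p=bot.grab_frame(n); save(p,f"pics/{n}0.png"); print(n,{k:p[k] for k in p if k not in("frame","z_map")})
    for l in("box","end_a","canister","bell","jar","key","peg","pot","trowel"):
        for d in bot.search_frame(p,l)[:4]:
            u,v=d["at"]; print(l,round(d["conf"],2),np.round(d["at"]),np.round(world(p,u,v),3))
E
```

```text
{'clock': 0.0, 'qpos': array([-1.39418538,  0.52202892, -0.03630158,  1.60001035,  0.02118415,
        1.02109646, -0.11278657]), 'qd': array([-0.00043648,  0.0017432 , -0.00029747, -0.00052431,  0.00036835,
       -0.00150336,  0.00111828]), 'joint_efforts': array([ 1.03193397e-03, -9.27142024e+01,  1.98038064e+00, -3.69919574e+01,
        1.79157243e-02,  8.51655233e-03,  1.45423130e-06]), 'position': array([0.15265858, 0.60571672, 0.23071589]), 'tool_rot': array([-3.14043693e+00,  8.23015391e-05,  2.89475458e+00]), 'force': array([-0.09611831,  1.09844229, -1.15028203]), 'moment': array([-0.02419299,  0.00842202, -0.04674253]), 'grip_width': 0.0855508802553896}
top {'K': array([[463.88638234,   0.        , 281.38631528],
       [  0.        , 463.88638234, 207.44015197],
       [  0.        ,   0.        ,   1.        ]]), 'eye': array([ 0.28770871, -0.00691035,  1.21276763]), 'attitude': array([ 0.18391151,  0.01079576, -1.55084045]), 'shot': 1}
box 0.86 [277. 189.] [0.542 0.022 0.091]
box 0.74 [134. 327.] [0.206 0.344 0.113]
box 0.64 [176. 158.] [0.62  0.279 0.087]
end_a 0.87 [3
[... 1080 characters left out ...]
202.] [ 0.534 -0.015  0.093]
end_a 0.71 [198. 142.] [0.294 0.291 0.102]
end_a 0.7 [316. 218.] [ 0.531 -0.056  0.078]
end_a 0.68 [154. 161.] [0.164 0.281 0.073]
end_a 0.58 [313. 175.] [0.568 0.09  0.086]
canister 0.95 [373. 240.] [ 0.64  -0.163  0.078]
canister 0.71 [256. 186.] [0.428 0.171 0.007]
canister 0.18 [313. 199.] [ 0.538 -0.008  0.094]
bell 0.67 [314. 199.] [ 0.542 -0.005  0.093]
bell 0.63 [360. 180.] [0.707 0.092 0.029]
jar 0.71 [372. 237.] [ 0.637 -0.161  0.089]
peg 0.55 [257. 186.] [0.432 0.172 0.007]
peg 0.37 [313. 199.] [ 0.539 -0.008  0.095]
pot 0.68 [282. 354.] [ 0.366 -0.356  0.013]
trowel 0.66 [402. 343.] [ 0.623 -0.392  0.002]
trowel 0.53 [313. 200.] [ 0.538 -0.011  0.093]
```

View pics/top0.png

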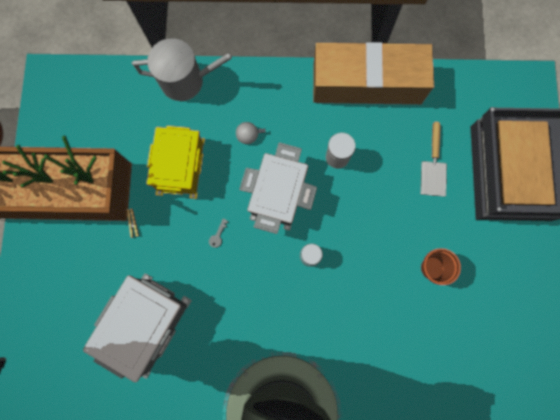

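View pics/side0.png

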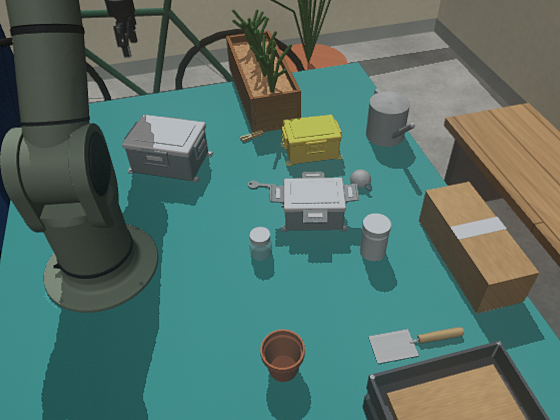

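The top view shows three boxes: a large grey one at (135,328), a yellow one at (175,158) and a small grey one at (278,188). The small grey one fits the description, because it isn't yellow, it is the smaller of the two greys, and its four clips stick out open. Next I'll fit its pose and take a confirming crop.

```bash
cat >> h.py <<'E'
def fit(names=("top","side")):
    P=[]
    for n in names:
        p=bot.grab_frame(n); c=cloud(p).reshape(-1,3)
        m=(np.hypot(c[:,0]-.54,c[:,1]-.01)<.16)&(p["z_map"].ravel()>0)&(c[:,2]>.03)
        P.append((p,c[m],p["frame"].reshape(-1,3)[m]))
    return P
E
python3 - <<'E'
from h import *
P=fit(); save(P[0][0],"pics/crop1.png",(200,110,380,280),4)
for p,c,f in P:
    t=c[(c[:,2]>.085)&(c[:,2]<.095)&(np.hypot(c[:,0]-.545,c[:,1]-.015)<.1)]
    # robust box: lid points, open with raster
    g=np.zeros((400,400),np.uint8); ij=((t[:,:2]-[.34,-.19])*1000).astype(int); g[ij[:,1],ij[:,0]]=255
    g=cv2.morphologyEx(g,cv2.MORPH_CLOSE,np.ones((7,7))); g=cv2.morphologyEx(g,cv2.MORPH_OPEN,np.ones((65,65)))
    cs=max(cv2.findContours(g,0,2)[0],key=cv2.contourArea); r=cv2.minAreaRect(cs)
    print(np.array(r[0])/1000+[.34,-.19],r[1],r[2],np.median(t[:,2]))
E
```

```text
[0.5475 0.0185] (119.0, 141.0) 90.0 0.08883563538093875
[0.591 0.011] (86.0, 78.0) 90.0 0.09014874729713268
```

View pics/crop1.png

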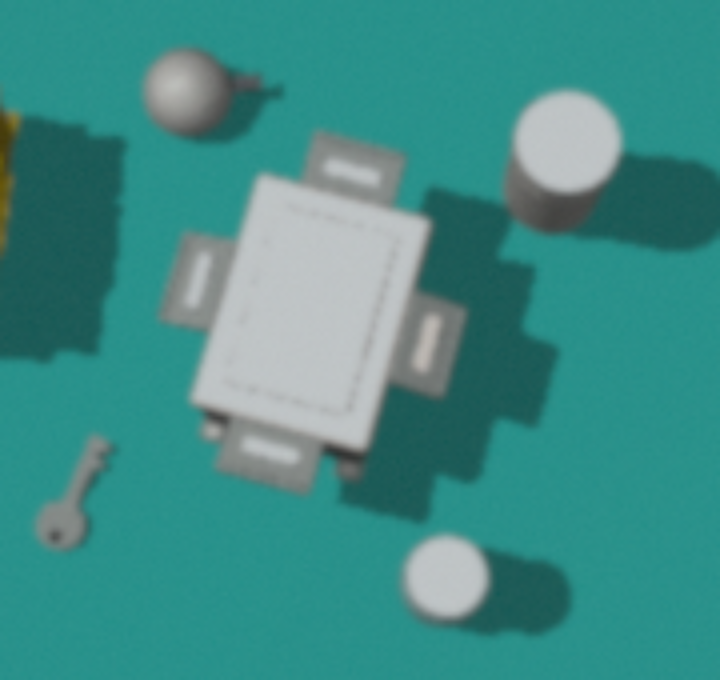

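The crop confirms it: a white lid with corners at about (265,154), (308,164), (291,222) and (248,210) in the full image, and four open grey clips. I'll fit the pose by colour and depth in both views.

```bash
python3 - <<'E'
from h import *
for p,c,f in fit():
    M,e=cam(p)
    h=c[:,2]; lab=f.astype(int)
    m=(h>.082)&(h<.096)&(lab.min(1)>165)&(np.hypot(c[:,0]-.545,c[:,1]-.015)<.11)
    t=c[m]; 
    g=np.zeros((1600,1600),np.uint8); ij=((t[:,:2]-[.345,-.185])*4000).astype(int); g[ij[:,1],ij[:,0]]=255
    g=cv2.morphologyEx(g,cv2.MORPH_CLOSE,np.ones((25,25))); g=cv2.morphologyEx(g,cv2.MORPH_OPEN,np.ones((81,81)))
    cs=max(cv2.findContours(g,0,2)[0],key=cv2.contourArea); r=cv2.minAreaRect(cs)
    ctr=np.array(r[0])/4000+[.345,-.185]; a=np.radians(r[2]); 
    if r[1][0]<r[1][1]: a+=np.pi/2
    a=(a+np.pi/2)%np.pi-np.pi/2
    print("ctr",ctr.round(4),np.array(r[1])/4,"long axis deg",np.degrees(a).round(2),"mass",t[:,:2].mean(0).round(4),len(t))
    u=np.array([np.cos(a),np.sin(a)]); v=np.array([-u[1],u[0]])
    for n,d,o,s in(("+u",u,.079,v),("+v",v,.059,u),("-u",-u,.079,v),("-v",-v,.059,u)):
        q=c[:,:2]-ctr; k=(q@d>o+.003)&(abs(q@s)<.025)&(c[:,2]>.055)
        if k.sum()>10:
            x=q[k]@d-o; z=c[k,2]-.08; A=np.polyfit(x,z,1); print(n,"n",k.sum(),"theta",round(np.pi/2+np.arctan(A[0]),2),"out max",x.max().round(3),"z",z.min().round(3),z.max().round(3))
E
```

```text
ctr [0.5485 0.0206] [109.6383667  149.96603394] long axis deg -14.59 mass [0.5469 0.0207] 2685
+u n 238 theta 1.76 out max 0.033 z 0.001 0.017
+v n 215 theta 1.24 out max 0.033 z -0.01 0.007
-u n 249 theta 1.67 out max 0.033 z 0.001 0.014
-v n 250 theta 1.29 out max 0.035 z -0.009 0.008
ctr [0.5478 0.0193] [106.5337677  149.70510864] long axis deg -14.04 mass [0.5481 0.0178] 1775
+u n 165 theta 1.75 out max 0.034 z 0.004 0.018
+v n 108 theta 1.29 out max 0.036 z -0.005 0.009
-u n 163 theta 1.66 out max 0.031 z 0.0 0.015
-v n 240 theta 1.28 out max 0.036 z -0.01 0.009
```

Pose: centre (0.548, 0.020), long axis at −14.4°. The two views agree to 1–2 mm. With the fingers shut, I'll move towards the +y clip, turning the tool so its x axis points radially to the long sides.

Emit:
move_arm:
  moves: "-33 -24 0 0.1; -66 -47 0 0.2; -99 -71 0 0.32; -132 -95 0 0.44; -165 -118 0 0.56; -198 -142 0 0.68; -230 -166 0 0.8; -263 -190 0 0.92; -296 -213 0 1.04; -329 -237 0 1.16"
  grip: 0

```text
clock: 2.03
position: [0.4148, 0.2943, 0.2316]
tool_rot: [3.141, -0.001, 1.729]
force: [0.9, 0.7, -0.1]
grip_width: -0.0001
```

```bash
cat >> h.py <<'E'
C=np.array([.548,.020]);A=np.radians(-14.4)
U=np.array([np.cos(A),np.sin(A)]);V=np.array([-U[1],U[0]])
def go(u,v,z,yawtgt):
    "tool-frame shift (mm) to box coords u,v mm and turn"
    s=bot.observe();T=R.from_euler('xyz',s["tool_rot"])
    t=np.r_[C+U*u/1000+V*v/1000,z]; d=T.inv().apply(t-s["position"])*1000
    dy=-(yawtgt-s["tool_rot"][2]); dy=(dy+np.pi)%(2*np.pi)-np.pi
    q=s["position"][:2]-C
    print("shift",d.round(1),"turn",round(dy,3),"box uv now",(q@U*1000).round(1),(q@V*1000).round(1),"z",s["position"][2].round(4),"F",s["force"].round(1),"t",s["clock"],"q",s["qpos"].round(2),"rpy",s["tool_rot"].round(3),"w",s["grip_width"])
E
python3 -c "from h import *
go(0,93,.231,A+np.pi/2)"
```

```text
shift [-206.6  125.3    0.6] turn 0.41 box uv now -197.2 232.6 z 0.2316 F [ 0.9  0.7 -0.1] t 2.0333 q [-0.99  0.35  0.32  1.92 -0.14  0.9  -0.43] rpy [ 3.141e+00 -1.000e-03  1.729e+00] w -0.00013977984995137323
```

Emit:
move_arm:
  moves: "-34 20 0 0.1; -68 41 0 0.2; -102 62 0 0.3; -136 83 0 0.41; -170 104 20 0.41; -200 121 45 0.41; -207 125 75 0.41; -207 125 90 0.41; -207 125 90 0.41; -207 125 90 0.41"

```text
clock: 2.87
position: [0.5707, 0.112, 0.1412]
tool_rot: [-3.141, 0.001, 1.325]
force: [0.9, 0.7, 1.6]
grip_width: -0.0001
```

```bash
python3 -c "from h import *
go(0,93,.038,A+np.pi/2)
p=bot.grab_frame('side');save(p,'pics/s2.png',(220,70,420,220),4)"
```

```text
shift [ -1.7   1.  103.2] turn 0.005 box uv now -0.9 94.8 z 0.1412 F [0.9 0.7 1.6] t 2.8667 q [-0.57  0.6   0.4   1.81 -0.31  0.79 -0.26] rpy [-3.141e+00  1.000e-03  1.325e+00] w -6.486740486251291e-05
```

View pics/s2.png

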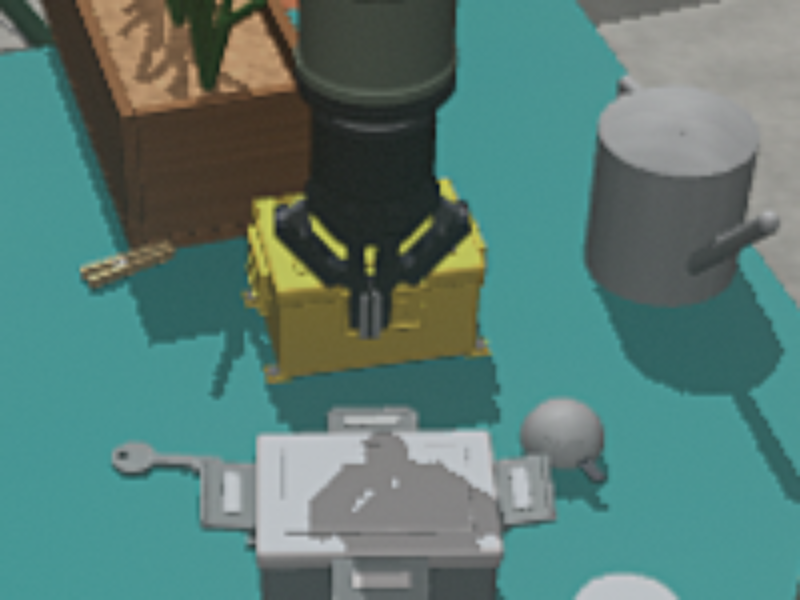

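The fingers sit over the +y clip in crop pixels: fingertip at (370,330), clip at (372,418). Next I'll press down outside the hinge.

Emit:
move_arm:
  moves: "-2 1 12 0; -2 1 24 0; -2 1 36 0; -2 1 47 0; -2 1 58 0; -2 1 69 0; -2 1 80 0; -2 1 91 0; -2 1 102 0; -2 1 103 0"

```text
clock: 3.75
position: [0.5705, 0.1097, 0.0361]
tool_rot: [-3.14, 0.001, 1.325]
force: [-0.5, 1.1, -1.0]
grip_width: 0.0001
```

```bash
python3 -c "from h import *
go(0,77,.038,A+np.pi/2)"
```

```text
shift [-15.5   0.4  -1.9] turn 0.005 box uv now -0.5 92.5 z 0.0361 F [-0.5  1.1 -1. ] t 3.75 q [-0.51  0.76  0.31  1.86 -0.39  0.59 -0.2 ] rpy [-3.140e+00  1.000e-03  1.325e+00] w 0.00010813556798464895
```

Emit:
move_arm:
  moves: "-2 0 0 0; -4 0 0 0; -6 0 0 0; -8 0 0 0; -10 0 0 0; -12 0 0 0; -13 0 0 0; -14 0 0 0; -15 0 0 0; -15 0 0 0"

```text
clock: 4.58
position: [0.5679, 0.0946, 0.0387]
tool_rot: [3.141, 0.0, 1.324]
force: [0.6, -0.8, -0.1]
grip_width: 0.0
```

```bash
python3 -c "from h import *
go(0,77,.038,A+np.pi/2)
p=bot.grab_frame('side');save(p,'pics/s3.png',(260,140,380,240),6)"
```

```text
shift [-0.2 -0.8  0.7] turn 0.005 box uv now 0.8 77.2 z 0.0387 F [ 0.6 -0.8 -0.1] t 4.5833 q [-0.48  0.74  0.31  1.87 -0.38  0.58 -0.17] rpy [3.141 0.    1.324] w 2.5983138525754634e-05
```

View pics/s3.png

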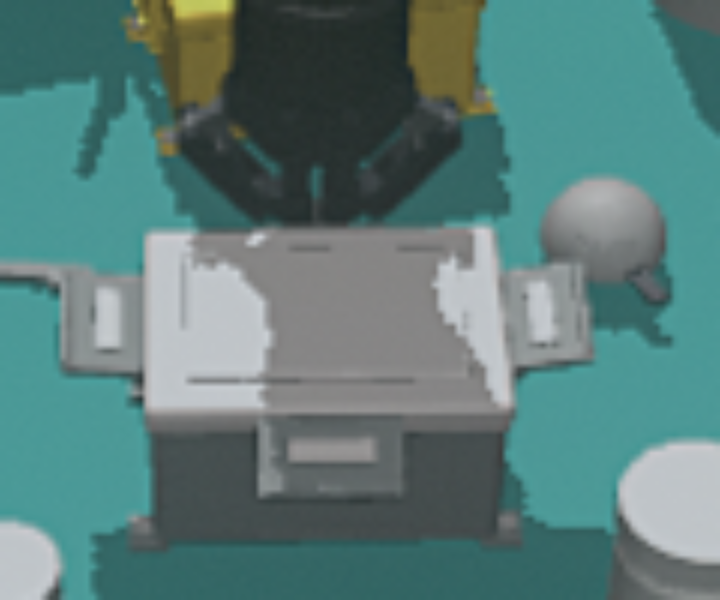

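The +y clip is hidden behind the lid in this view. The force reads about zero, so either it has snapped or I haven't reached it. I'll creep 4 mm further in and feel for the stop.

Emit:
move_arm:
  moves: "-0.5 0 0 0; -1 0 0 0; -1.5 0 0 0; -2 0 0 0; -2.5 0 0 0; -3 0 0 0; -3.5 0 0 0; -4 0 0 0; -4 0 0 0; -4 0 0 0"

```text
clock: 5.47
position: [0.5675, 0.0937, 0.0385]
tool_rot: [3.141, -0.003, 1.327]
force: [3.1, 13.2, -1.1]
grip_width: 0.0003
```

```bash
python3 -c "from h import *
go(0,90,.14,A+np.pi/2)"
```

```text
shift [  14.    -0.3 -101.5] turn 0.007 box uv now 0.5 76.3 z 0.0385 F [ 3.1 13.2 -1.1] t 5.4667 q [-0.48  0.74  0.31  1.88 -0.38  0.58 -0.17] rpy [ 3.141e+00 -3.000e-03  1.327e+00] w 0.00026334731304340254
```

At the stop it reads 13 N after only 1 mm of travel, so clip b is shut. Retreating and crossing over the lid to the −y clip.

Emit:
move_arm:
  moves: "10 0 0 0; 18 0 0 0; 18 0 -35 0; 18 0 -70 0; 18 0 -105 0; -22 0 -105 0; -62 0 -105 0; -102 0 -105 0; -142 0 -105 0; -168 0 -105 0"

```text
clock: 6.3
position: [0.5246, -0.0749, 0.1435]
tool_rot: [3.142, 0.001, 1.322]
force: [0.1, -1.1, 1.2]
grip_width: -0.0001
```

```bash
python3 -c "from h import *
go(0,-93,.038,A+np.pi/2)
p=bot.grab_frame('top');M,e=cam(p);c=cloud(p).reshape(-1,3)
q=c[:,:2]-C
for n,d,o,s in(('+u',U,.079,V),('+v',V,.059,U),('-u',-U,.079,V)):
    k=(abs(q@d-o-.02)<.016)&(abs(q@s)<.025)&(c[:,2]>.02)&(c[:,2]<.12); print(n,k.sum(),(q[k]@d-o).max(initial=-1),c[k,2].max(initial=0))
"
```

```text
shift [  4.9  -0.9 105.5] turn 0.003 box uv now 1.0 -97.7 z 0.1435 F [ 0.1 -1.1  1.2] t 6.3 q [-0.26  0.53  0.4   1.95 -0.3   0.73  0.06] rpy [3.142e+00 1.000e-03 1.322e+00] w -0.00012782581203772033
+u 123 0.032841185445982385 0.094933235030771
+v 3 0.004911236778446709 0.08204267291966727
-u 0 -1.0 0.0
```

Emit:
move_arm:
  moves: "1 0 8 0; 1 0 20 0; 1 0 32 0; 1 0 44 0; 1 0 56 0; 1 0 68 0; 1 0 80 0; 1 0 92 0; 1 0 104 0; 1 0 105 0"

```text
clock: 7.18
position: [0.5251, -0.0703, 0.0361]
tool_rot: [-3.139, 0.001, 1.325]
force: [-0.2, 0.1, 0.6]
grip_width: -0.0001
```

```bash
python3 -c "from h import *
go(0,-76,.038,A+np.pi/2)"
```

```text
shift [17.1 -0.2 -2. ] turn 0.006 box uv now 0.3 -93.1 z 0.0361 F [-0.2  0.1  0.6] t 7.1833 q [-0.19  0.7   0.29  1.99 -0.39  0.51  0.14] rpy [-3.139e+00  1.000e-03  1.325e+00] w -0.00014572231392072295
```

Emit:
move_arm:
  moves: "2 0 0 0; 4 0 0 0; 6 0 0 0; 8 0 0 0; 10 0 0 0; 12 0 0 0; 14 0 0 0; 16 0 0 0; 17 0 0 0; 17 0 0 0"

```text
clock: 8.02
position: [0.5306, -0.0541, 0.0388]
tool_rot: [3.141, 0.0, 1.325]
force: [-2.1, -4.0, 1.1]
grip_width: -0.0001
```

Emit:
move_arm:
  moves: "0.5 0 0 0; 1 0 0 0; 1.5 0 0 0; 2 0 0 0; 2.5 0 0 0; 3 0 0 0; 3 0 0 0; 3 0 0 0; 3 0 0 0; 3 0 0 0"

```text
clock: 8.85
position: [0.5307, -0.0538, 0.0388]
tool_rot: [3.141, 0.002, 1.322]
force: [-5.2, -18.3, 3.8]
grip_width: 0.0001
```

```bash
python3 -c "from h import *
go(0,-92,.14,A+np.pi/2)"
```

```text
shift [ -16.4   -1.5 -101.2] turn 0.003 box uv now 1.6 -75.8 z 0.0388 F [ -5.2 -18.3   3.8] t 8.85 q [-0.23  0.7   0.3   1.98 -0.39  0.51  0.1 ] rpy [3.141e+00 2.000e-03 1.322e+00] w 6.055884266742695e-05
```

Clip d is at its stop too: 18 N, finger centre at v = −75.8 mm. That matches the b side. Next is a retreat, then over to the +x clip with a 90° turn.

Emit:
move_arm:
  moves: "-10 0 0 0; -19 0 0 0; -19 0 -35 0; -19 0 -70 -0.1; -19 0 -105 -0.22; 0 25 -105 -0.34; 20 50 -105 -0.46; 40 75 -105 -0.58; 60 100 -105 -0.7; 73 113 -105 -0.82"

```text
clock: 9.68
position: [0.6609, -0.0063, 0.1436]
tool_rot: [3.14, 0.0, 2.152]
force: [0.5, 0.1, 0.1]
grip_width: 0.0003
```

Emit:
move_arm:
  moves: "0 0 0 -0.12; 0 0 0 -0.24; 0 0 0 -0.36; 0 0 0 -0.48; 0 0 0 -0.6; 0 0 0 -0.72; 0 0 0 -0.75; 0 0 0 -0.75; 0 0 0 -0.75; 0 0 0 -0.75"

```text
clock: 10.52
position: [0.6584, -0.0079, 0.1433]
tool_rot: [-3.142, 0.0, 2.892]
force: [-0.1, -0.3, -0.0]
grip_width: -0.0001
```

```bash
python3 -c "from h import *
go(113,0,.038,A+np.pi)
p=bot.grab_frame('side');save(p,'pics/s4.png',(220,110,400,245),4)
c=cloud(p).reshape(-1,3);q=c[:,:2]-C
for n,d,o,s in(('+u',U,.079,V),('-v',-V,.059,U),('-u',-U,.079,V)):
    k=(abs(q@d-o-.02)<.018)&(abs(q@s)<.025)&(c[:,2]>.04)&(c[:,2]<.12); print(n,k.sum(),(q[k]@d-o).max(initial=-1),c[k,2].max(initial=0))"
```

```text
shift [  0.8  -0.4 105.3] turn 0.001 box uv now 113.8 0.4 z 0.1433 F [-0.1 -0.3 -0. ] t 10.5167 q [-0.06  0.67 -0.03  1.58  0.02  0.89  1.23] rpy [-3.142  0.     2.892] w -5.103694239352449e-05
+u 165 0.03325267478769632 0.09884566790146754
-v 197 0.010138783670861864 0.08788451065834935
-u 166 0.031279408178163964 0.095169444756665
```

View pics/s4.png

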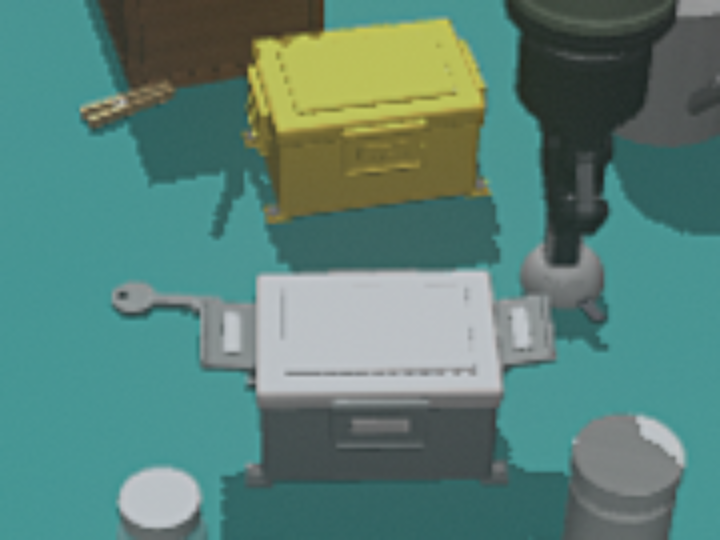

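Clip d lies flat at (380,430) and clips a (525,330) and c (228,335) are still open. Pressing the +x clip down now.

Emit:
move_arm:
  moves: "0.5 0 12 0; 1 0 24 0; 1 0 36 0; 1 0 48 0; 1 0 60 0; 1 0 72 0; 1 0 84 0; 1 0 95 0; 1 0 105 0; 1 0 105 0"

```text
clock: 11.4
position: [0.6564, -0.0076, 0.0359]
tool_rot: [-3.141, -0.002, 2.895]
force: [0.9, -0.3, -1.2]
grip_width: -0.0002
```

Emit:
move_arm:
  moves: "2 0 0 0; 4 0 0 0; 6 0 0 0; 8 0 0 0; 10 0 0 0; 12 0 0 0; 14 0 0 0; 16 0 0 0; 17 0 0 0; 17 0 0 0"

```text
clock: 12.23
position: [0.6422, -0.0036, 0.0393]
tool_rot: [3.141, 0.003, 2.895]
force: [8.5, -1.7, -1.2]
grip_width: 0.0001
```

```bash
python3 -c "from h import *
go(96,0,.038,A+np.pi)"
```

```text
shift [ 1.1 -0.6  1.3] turn 0.004 box uv now 97.1 0.6 z 0.0393 F [ 8.5 -1.7 -1.2] t 12.2333 q [-0.07  0.78 -0.03  1.68  0.03  0.68  1.21] rpy [3.141e+00 3.000e-03 2.895e+00] w 9.421512966423745e-05
```

Emit:
move_arm:
  moves: "0.5 0 0 0; 1 0 0 0; 1.5 0 0 0; 2 0 0 0; 2.5 0 0 0; 2.5 0 0 0; 2.5 0 0 0; 2.5 0 0 0; 2.5 0 0 0; 2.5 0 0 0"

```text
clock: 13.07
position: [0.6421, -0.0028, 0.0402]
tool_rot: [3.139, 0.008, 2.895]
force: [19.4, -3.0, -1.6]
grip_width: -0.0
```

```bash
python3 -c "from h import *
go(-113,0,.14,A+np.pi)"
```

```text
shift [ 2.091e+02 -2.000e-01 -1.015e+02] turn 0.004 box uv now 96.9 1.3 z 0.0402 F [19.4 -3.  -1.6] t 13.0667 q [-0.07  0.78 -0.03  1.68  0.03  0.67  1.21] rpy [3.139 0.008 2.895] w -2.442081978499317e-05
```

At the hard stop: 19 N and it moved 0.2 mm. On to the −x clip.

Emit:
move_arm:
  moves: "-10 0 0 0; -19 0 0 0; -19 0 -35 0; -19 0 -70 0; -19 0 -105 0; 20 0 -105 0; 60 0 -105 0; 100 0 -105 0; 140 0 -105 0; 180 0 -105 0"

```text
clock: 13.9
position: [0.4617, 0.0413, 0.1437]
tool_rot: [3.141, 0.0, 2.895]
force: [1.7, 1.4, 0.7]
grip_width: 0.0001
```

Emit:
move_arm:
  moves: "20 0 0 0; 27 0 0 0; 27 0 0 0; 27 0 0 0; 27 0 0 0; 27 0 0 0; 27 0 0 0; 27 0 0 0; 27 0 0 0; 27 0 0 0"

```text
clock: 14.73
position: [0.4379, 0.0477, 0.1432]
tool_rot: [-3.142, -0.0, 2.895]
force: [-0.5, 0.6, -0.4]
grip_width: 0.0002
```

```bash
python3 -c "from h import *
go(-113,0,.038,A+np.pi)"
```

```text
shift [ -0.6   0.6 105.2] turn 0.004 box uv now -113.6 -0.6 z 0.1432 F [-0.5  0.6 -0.4] t 14.7333 q [-0.2   0.37 -0.05  2.15  0.03  0.62  1.05] rpy [-3.142 -0.     2.895] w 0.00019265378778954398
```

Emit:
move_arm:
  moves: "0 0 12 0; 0 0 24 0; 0 0 36 0; 0 0 48 0; 0 0 60 0; 0 0 72 0; 0 0 84 0; 0 0 95 0; 0 0 105 0; 0 0 105 0"

```text
clock: 15.57
position: [0.4371, 0.0476, 0.0369]
tool_rot: [-3.141, -0.002, 2.895]
force: [-0.3, -0.2, 0.3]
grip_width: -0.0
```

Emit:
move_arm:
  moves: "-2 0 0 0; -4 0 0 0; -6 0 0 0; -8 0 0 0; -10 0 0 0; -12 0 0 0; -14 0 0 0; -16 0 0 0; -17 0 0 0; -17 0 0 0"

```text
clock: 16.4
position: [0.4554, 0.0435, 0.0389]
tool_rot: [3.141, 0.002, 2.894]
force: [0.6, -0.2, 0.1]
grip_width: 0.0001
```

```bash
python3 -c "from h import *
go(-96,0,.038,A+np.pi)"
```

```text
shift [0.4 0.3 0.9] turn 0.004 box uv now -95.6 -0.3 z 0.0389 F [ 0.6 -0.2  0.1] t 16.4 q [-0.2   0.6  -0.04  2.17  0.06  0.38  1.04] rpy [3.141e+00 2.000e-03 2.894e+00] w 5.769820889551442e-05
```

Emit:
move_arm:
  moves: "-0.5 0 0 0; -1 0 0 0; -1.5 0 0 0; -2 0 0 0; -2.5 0 0 0; -3 0 0 0; -3.5 0 0 0; -3.5 0 0 0; -3.5 0 0 0; -3.5 0 0 0"

```text
clock: 17.23
position: [0.4556, 0.043, 0.0381]
tool_rot: [-3.141, -0.004, 2.895]
force: [-14.2, 4.4, 10.7]
grip_width: 0.0001
```

```bash
python3 -c "from h import *
go(-113,0,.2,A+np.pi)"
```

```text
shift [  18.3    0.6 -161.8] turn 0.005 box uv now -95.2 -0.7 z 0.0381 F [-14.2   4.4  10.7] t 17.2333 q [-0.19  0.6  -0.04  2.16  0.06  0.38  1.05] rpy [-3.141 -0.004  2.895] w 0.00010192459485744887
```

This one is at its stop as well. I'll retreat clear of the box and check all four clips.

Emit:
move_arm:
  moves: "10 0 0 0; 20 0 0 0; 21 0 -40 0; 21 0 -80 0; 21 0 -120 0; 15 35 -150 0; 10 70 -175 0; 5 105 -175 0; 0 140 -175 0; -10 175 -175 0"

```text
clock: 18.07
position: [0.5097, 0.2123, 0.214]
tool_rot: [3.141, 0.001, 2.896]
force: [0.4, -0.4, -0.2]
grip_width: -0.0002
```

Emit:
move_arm:
  moves: "0 35 0 0; 0 70 0 0; 0 100 0 0; 0 100 0 0; 0 100 0 0; 0 100 0 0; 0 100 0 0; 0 100 0 0; 0 100 0 0; 0 100 0 0"

```text
clock: 18.9
position: [0.5346, 0.3064, 0.2135]
tool_rot: [3.141, 0.0, 2.894]
force: [0.4, -0.3, -0.4]
grip_width: -0.0001
```

```bash
python3 -c "from h import *
s=bot.observe();print(s['clock'],s['position'],s['force'])
P=fit()
for p,c,f in P:
  q=c[:,:2]-C
  for n,d,o,s in(('+u',U,.079,V),('+v',V,.059,U),('-u',-U,.079,V),('-v',-V,.059,U)):
    k=(abs(q@d-o-.02)<.018)&(abs(q@s)<.025)&(c[:,2]<.12); print(n,k.sum(),(q[k]@d-o).max(initial=-1),c[k,2].max(initial=0))
a=P[0][0];b=P[1][0]
save(b,'pics/e.png',(240,150,400,270),3)
import cv2
i=np.hstack([cv2.resize(a['frame'][110:290,190:370],(395,395)),cv2.resize(b['frame'][120:270,240:390],(395,395))])
cv2.imwrite('pics/e.png',i[...,::-1])"
```

```text
18.9 [0.53464294 0.30638271 0.21349603] [ 0.37527459 -0.31207692 -0.39641127]
+u 20 0.005347992415492803 0.08603672698491094
+v 20 0.004670786112765821 0.08706468388766431
-u 73 0.006119640798167722 0.08839128458638501
-v 47 0.007081833908503393 0.08957222982953805
+u 18 0.005756959207401616 0.08724677355984933
+v 0 -1.0 0.0
-u 14 0.0031996150565543335 0.08925887101607477
-v 195 0.009348674522812947 0.08949662426581462
```

View pics/e.png

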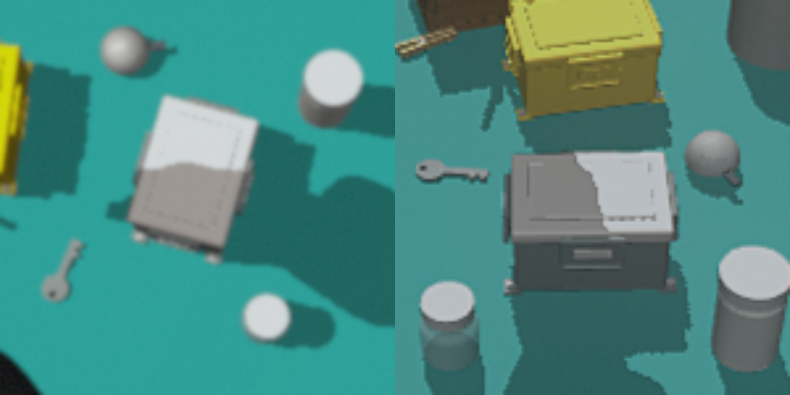

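All four clips lie flat against the sides in both views (lid at (195,170) left and (595,195) right), and the neighbouring things stand where they were. Handing in.

```bash
python3 -c "from workcell import bot
print(bot.job_done())"
```

```text
the job is handed in; nothing more can be done
None
```

All four clips on the small grey box are snapped shut, and I handed the job in at about 19 s of the 51 s allowed. I pressed the two long-side clips (b, d) first, then the two short-side ones. The job reports no verdict, so this rests on my own checks.

- **Order:** after b and d were shut, a picture showed both short-side clips still open.
- **Forces:** each clip was pressed on to its hard stop. The readings there were 13, 19, 19 and about 18 N, against the 45 N limit. I only read the force at the end of each move, so a brief peak in between would not show.
- **Shut:** in the last views no clip stands more than 5–9 mm out from its hinge line, where 5 mm is fully shut. The far long-side clip (+y) is hidden in the side view, so the top view and the force at its stop are the evidence for it.
- **Other things:** the arm ended clear of everything. In the last pictures the bell, key, jar and canister look unmoved. I did not measure them, and I did not look again at the pot and trowel, which the arm never went near.

No check failed. The two cameras differed by 1–2 mm on the box position.

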